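# Push the rejected weld plate into the reject box

### The job

One of the two welded test plates in the sorting rack is a reject: its halves were welded out of line, stepped sideways. Slide the reject box up to the rack's front, square under the mouth of the lane that holds the reject, then push the reject along its lane, without lifting it out, so that it drops off the front and lies flat in the box. Leave the good plate where it lies, and the box standing on the worktop up against the rack.

Things in the scene. Friction and masses are not known exactly. Their poses are not given: they have to be found in the camera images.
- rack: Sorting rack, dark steel with bright aluminium rails, fixed on the worktop, 130 (x) x 148 (y) x 64 mm high. Origin: centre of its underside. +x runs along its two lanes to the front, +y to the left. Lanes are centred at y = +35 and -35 mm, 62 mm wide, floor at z = 44 mm, open at rear (x = -65) and front (x = +65). It points ahead and to the right, 35 to 52 degrees from the world's x.
- lane_left (a point): Middle of the left lane's floor at the front edge (the mouth): rack x = 65, y = 35, z = 44 mm. Axes as the rack's. Rails beside each lane reach z = 60 mm; from x = -60 to +15 flat lips (z = 60 to 64 mm) stick out 8 mm from both sides over the lane, leaving a slot 46 mm wide along the lane's middle, for closed fingers to push through.
- lane_right (a point): The same point of the right lane: rack x = 65, y = -35, z = 44 mm. Below the mouths the floor plate (underside at z = 36 mm) overhangs the rack's front wall (x = 42 mm) by 23 mm, so that the box's end goes beneath it until it meets that wall.
- reject_plate: The reject: bare steel weld plate, 80 (x) x 8 mm thick, 0.22 kg; two halves of 40 x 44 mm, stepped sideways by 12 mm (the +x half 6 mm to +y, the other 6 mm to -y; 56 mm wide overall), dark weld bead across the middle, 3.5 mm high. Origin: centre of its underside, 40 mm ahead of its rear edge. It lies loose in either lane, its x along the rack's x.
- good_plate: The good plate: like the reject but its halves in line, 80 (x) x 44 x 8 mm, 0.22 kg. Origin: centre of its underside. It lies loose in the other lane. (Obstacles beyond the rack: a machine stage's wide flat table, about 200 mm high, to the left, from world x = 0.57, y = 0.32 on; a tall machine housing ahead to the right.)
- reject_box: Reject box, open, grey sheet metal, loose, 0.5 kg; outside 120 (x) x 92 (y) x 30 mm high (rim wire to 32), walls and floor 4 mm. Origin: centre of its underside. Its -x end goes under the rack's edge; home against the front wall, its origin is 102 mm from the rack's along the rack's x. It starts ahead of the rack's front, not under it, turned up to 20 degrees from the rack.
- box_lug (a point): Middle of the top of the black upright grip lug on the box's -y side: box x = 0, y = -51, z = 74 mm. The lug is 10 mm thick (y), 44 mm wide (x) and stands 42 mm above the rim; it can be gripped across its thickness from above to slide the box. Axes as the box's.

How it is judged:
By the outcome, as a careful person would: the job done as asked, in the order asked, and still so for the second after the job is handed in, with the robot touching nothing.
It also fails if it takes over 51 s, if anything falls off the work surface, if the arm or the gripper's body presses on something with over 40 N, if the wrist force passes 120 N, or if a joint passes its speed limit or range.

### The arm

A 7-joint arm with a two-finger parallel gripper is mounted at the origin on a cart in front of the work surface, level with it; the furniture and walls round the work are solid. World frame = base frame: x ahead of the robot, y to its left, z up, the work surface at z = 0. Lengths are in m, angles in rad, forces in N, time in s.
With the tool pointing down it reaches from about 0.4 to 0.85 m from the base axis. Payload 4.5 kg.
Tool frame: the origin (TCP) lies between the finger pads; the fingertips stand 17 mm ahead of it and the grasp point (between the pads) lies 2 mm behind it (ctrl.finger_overhang is the distance from the TCP to the fingertips, in m); z points along the fingers, y is the line along which they close (so a half turn about z gives the same grasp; the last joint's range is limited). The gripper opens to 88 mm and grips with 3 to 60 N. Pads are 18 mm wide; open, the fingers measure 123 mm over their backs; the gripper's body (75 mm by 187 mm) begins 45 mm behind the grasp point.
Start: joints at [-1.194, 0.689, -0.195, 1.565, 0.157, 0.902, -0.215], TCP at [0.21, 0.589, 0.256] pointing down, gripper open.
Joint ranges: [-3.01, 3.01], [-0.46, 2.08], [-1.47, 1.51], [0.13, 2.56], [-1, 4.14], [0.04, 2.09], [-2.66, 2.66]. Speed limits (rad/s): [2.57, 2.57, 3.14, 3.14, 3.14, 3.14, 3.14].

### API

Orientations are given as a unit quaternion [x, y, z, w].
In Python, from bench import ctrl gives the robot as it stands.
- The arm moves only by the tool jog_arm, called after ">>>" as name(argument=value, ...) on one line, values as JSON. Schema: {"type":"object","properties":{"deltas":{"type":"array","items":{"type":"array","prefixItems":[{"type":"array","items":{"type":"number"},"minItems":3,"maxItems":3},{"type":"array","items":{"type":"number"},"minItems":3,"maxItems":3},{"type":"number"}],"minItems":3,"maxItems":3},"minItems":1,"maxItems":10},"force":{"type":"number"},"only":{"type":"string"},"quiet":{"type":"boolean"},"lines":{"type":"string"}},"required":["deltas"],"additionalProperties":false}. deltas is a list of rows, 1 to 10 of them, each written [[dx, dy, dz], [rx, ry, rz], opening]: dx, dy, dz in cm, then a rotation vector rx, ry, rz in units of 0.1 rad, then the opening from 0.0 (shut) to 1.0 (fully open); each row shifts and turns the commanded pose from where the row before left it, along the tool's axes as they then stand; what a row does not reach is not made up. A row lasts 1/10 s, in which the tool goes at most 0.05 m and 0.15 rad, less where a joint would pass 70% of its speed; a pose out of reach is approached as far as the arm can. The fingers move at their own pace and stop on an object; force is the grip in N (left out, the last holds). Time passes only in rows, so rows that do not move let the fingers close. The tool returns the time, the measured TCP pose, the force, the opening and the grip force at its end. only (a regular expression) keeps the lines of the reply that match it, lines (a string "A,B") keeps lines A to B, and quiet returns only ok. Input that does not fit is refused with a message, and nothing moves.
- ctrl.get_state(): the state, without advancing time (a new reading comes with each control period).
- ctrl.get_image(name): name is "scene" or "side" or "wrist"; returns a dict with "img" (420x560x3 uint8, blue, green, red), "depth" (420x560 float32, m along the optical axis (not along the pixel's ray), 0 where there is no reading), "vfov" (degrees; the focal length in pixels is half the picture's height over the tangent of half this angle, whatever the lens; pixels are square), "cx", "cy" (the principal point, pixels), "world_from_camera" (4x4, takes a point from camera to world coordinates); the wrist camera has in their place "hand_eye" (4x4, takes a point from camera to tool coordinates, whose origin is the TCP and whose axes are the flange's). Camera axes: x right, y down, z forward; pixel columns grow to the right and rows downward; lengths in m; the calibration is good to about 2 mm. The wrist camera is an equidistant fisheye: a pixel r from the principal point sees the ray r / f radians off the axis. A picture is of the moment at which its call begins: read the wrist's pose just before it.
- ctrl.finish_job(): hands the job in; it is judged then, once.
The state is a dict: "time_s": time; "joints": joint angles; "dq": joint speeds; "effort": joint torques, N m; "ee_pos": TCP position; "eef_rot": TCP orientation; "contact_force": force on the tool from outside, world axes, zero at the start; "ft_torque": the same for the moment, N m; "finger_gap": opening from 0.0 (shut) to 1.0 (fully open); "finger_force": force on a finger pad.
Only numpy, scipy, OpenCV 4.12 (cv2) and the standard library are available. Lean on these libraries where they do the work, as an engineer would, in place of code of your own. Each camera call takes 0.05 s, during which the arm holds its last target. There are 200 camera calls.

## Working session

There is one attempt and no reset: what is moved stays moved. The work goes in short steps, Python scripts to look and compute and a tool call to move; the robot and the scene stay as the last step left them, time stands still between calls to the robot, and variables do not carry over. Pictures are saved under pics/ and viewed, at most 10 in all, crops included, and the job is handed in when it is done.

```bash
ls; mkdir -p pics; python3 - <<'E'
from bench import ctrl
import cv2,numpy as np,pickle
s=ctrl.get_state();print(s['time_s'],s['ee_pos'],s['eef_rot'],s['finger_gap'])
for n in ['scene','side']:
    d=ctrl.get_image(n);pickle.dump(d,open(f'pics/{n}.pkl','wb'));cv2.imwrite(f'pics/{n}.png',d['img']);print(n,d['vfov'],d['cx'],d['cy'],np.round(d['world_from_camera'],3).tolist())
E
```

```text
bench.py
pics
0.0 [0.20990337 0.58804931 0.2549087 ] [ 1.70507032e-01  9.85356024e-01 -9.21721488e-04 -8.80584345e-05] 0.9988270297117465
scene 55.71186386604593 282.75885677778945 204.16817990493269 [[-0.454, -0.508, 0.732, -0.098], [-0.891, 0.25, -0.379, 0.482], [0.01, -0.824, -0.566, 0.571], [0.0, 0.0, 0.0, 1.0]]
side 44.874245516009196 284.17357536310845 212.15940482902695 [[-0.997, -0.036, 0.067, 0.485], [-0.076, 0.355, -0.932, 0.928], [0.01, -0.934, -0.356, 0.387], [0.0, 0.0, 0.0, 1.0]]
```
View pics/scene.png

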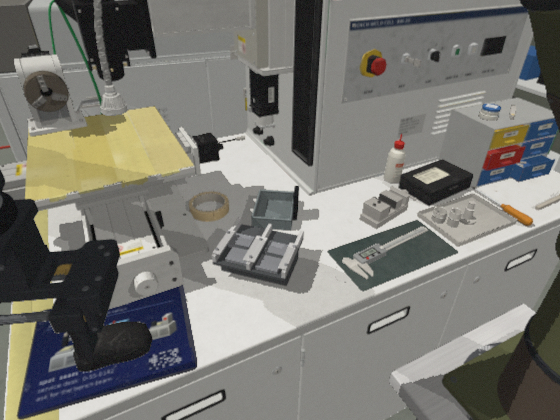

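View pics/side.png

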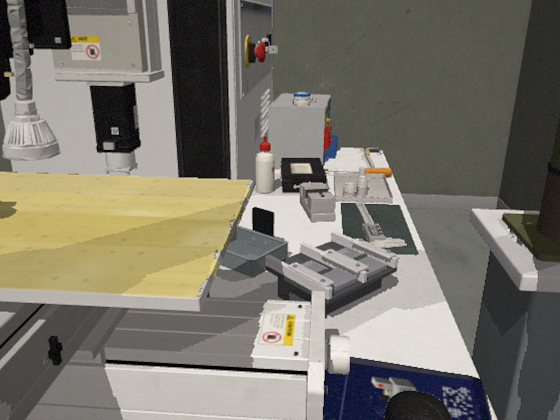

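The scene view shows the rack around (260,250), the box at (275,207) and the black lug at (296,203). The side view shows the rack at (335,270) and the box at (255,248). Next I'll enlarge crops of both.

```bash
cat > h.py <<'E'
import numpy as np,pickle,cv2
def load(n): return pickle.load(open(f'pics/{n}.pkl','rb'))
def f(d): return d['img'].shape[0]/2/np.tan(np.radians(d['vfov'])/2)
def ray(d,u,v): 
    T=np.array(d['world_from_camera']);F=f(d)
    return T[:3,3],T[:3,:3]@np.array([(u-d['cx'])/F,(v-d['cy'])/F,1])
def at_z(d,u,v,z):
    o,r=ray(d,u,v);return o+r*(z-o[2])/r[2]
def at_d(d,u,v):
    o,r=ray(d,u,v);return o+r*d['depth'][int(round(v)),int(round(u))]
def proj(d,P):
    T=np.linalg.inv(np.array(d['world_from_camera']));p=T[:3,:3]@np.asarray(P)+T[:3,3]
    return p[:2]/p[2]*f(d)+[d['cx'],d['cy']]
E
python3 - <<'E'
from h import *
for n,(u,v,w,hh,k) in {'scene':(200,180,114,106,5.6),'side':(210,195,200,120,4)}.items():
    d=load(n);c=d['img'][v:v+hh,u:u+w];cv2.imwrite(f'pics/{n}_c.png',cv2.resize(c,None,fx=k,fy=k,interpolation=cv2.INTER_CUBIC))
E
```

View pics/scene_c.png

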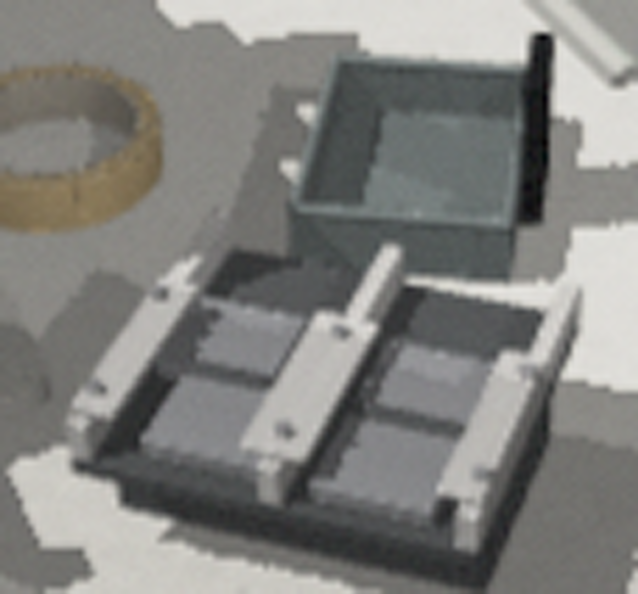

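View pics/side_c.png

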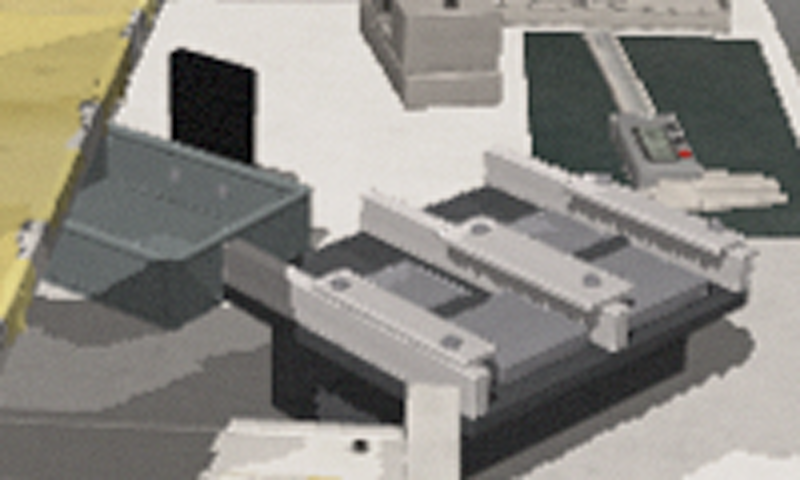

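```bash
cat >> h.py <<'E'
def fit(A,B):  # 2D rigid A(local)->B(world)
    A=np.array(A);B=np.array(B)[:,:2];a=A.mean(0);b=B.mean(0);X=A-a;Y=B-b
    th=np.arctan2((X[:,0]*Y[:,1]-X[:,1]*Y[:,0]).sum(),(X*Y).sum());c,s=np.cos(th),np.sin(th);R=np.array([[c,-s],[s,c]])
    t=b-R@a;return th,t,np.round(1000*((R@A.T).T+t-B),1).tolist()
E
python3 - <<'E'
from h import *
sc=load('scene');sd=load('side')
P=lambda d,o,k,pts,z:[at_z(d,o[0]+(u+.5)/k-.5,o[1]+(v+.5)/k-.5,z) for u,v in pts]
C=lambda pts,z:P(sc,(200,180),5.6,pts,z)
D=lambda pts,z:P(sd,(210,195),4,pts,z)
rk=fit([[.015,.012],[.015,-.012],[-.06,.012],[-.06,-.012],[.015,-.058],[-.06,-.058]],C([(318,312),(378,325),(243,450),(305,465),(495,350),(440,495)],.064));print('scene rack',np.degrees(rk[0]),rk[1:])
r2=fit([[.015,.012],[.015,-.012],[-.06,.012],[-.06,-.012]],D([(448,232),(483,215),(598,318),(632,298)],.064));print('side rack',np.degrees(r2[0]),r2[1:])
b=fit([[.06,.046],[.06,-.046],[-.06,-.046],[-.06,.046]],C([(338,60),(527,68),(517,222),(293,208)],.032));print('box',np.degrees(b[0]),b[1:])
for p in C([(535,35),(550,35)],.074): print('lug far',p)
for p in D([(172,52),(256,70)],.074): print('lug side',p)
# rectified views at z=.052 in rack frame
def rect(d,th,t):
    W=[];
    loc=np.float32([[-.08,.08],[.08,.08],[.08,-.08],[-.08,-.08]])
    c,s=np.cos(th),np.sin(th)
    for x,y in loc: W.append(proj(d,[t[0]+c*x-s*y,t[1]+s*x+c*y,.052]))
    H=cv2.getPerspectiveTransform(np.float32(W),np.float32([[0,0],[400,0],[400,400],[0,400]]))
    return cv2.warpPerspective(d['img'],H,(400,400),flags=cv2.INTER_CUBIC)
cv2.imwrite('pics/rect.png',np.hstack([rect(sc,*rk[:2]),rect(sd,*r2[:2])]))
E
```

```text
scene rack -43.3712295427504 (array([0.46203408, 0.24443304]), [[-0.3, 1.6], [-0.6, 0.4], [0.8, 1.1], [0.2, -0.7], [-1.3, -1.9], [1.2, -0.5]])
side rack -50.15864715666061 (array([0.46020864, 0.25110898]), [[1.2, 2.4], [-4.2, 3.2], [4.3, -3.1], [-1.4, -2.5]])
box -31.760937512659016 (array([0.60836347, 0.13884876]), [[5.0, 1.2], [-0.1, -3.8], [-2.2, 1.0], [-2.7, 1.6]])
lug far [0.59938089 0.08863942 0.074     ]
lug far [0.59658872 0.08293794 0.074     ]
lug side [0.60078245 0.09259673 0.074     ]
lug side [0.56178341 0.11105554 0.074     ]
```

View pics/rect.png

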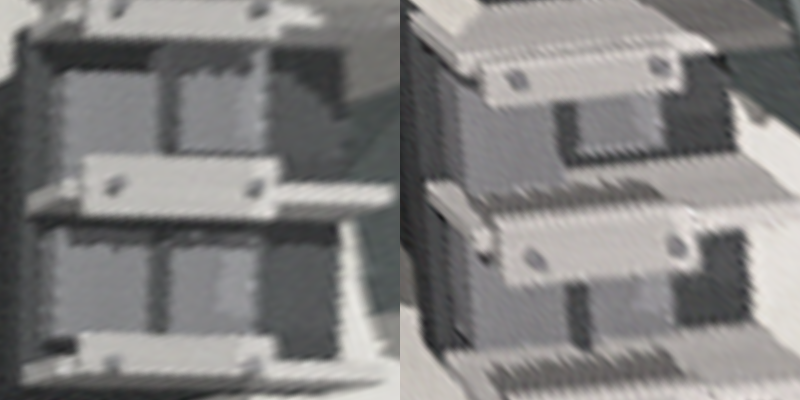

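The rectified views (x right, left lane on top) show the left plate as the stepped one: its front half runs under the left lip (v≈45–150) and its rear half is shifted right. The right plate is straight. I'll move over the area for a wrist view.

Units first: shifts go in cm and turns go in units of 0.1 rad. So -0.03 m is -3, -0.0212 m is -2.12, 0.016 rad is 0.16.

>>> jog_arm(deltas=[[[-3,-2.12,-0.1],[0,0,0.16],1],[[-3,-2.12,-0.1],[0,0,0.16],1],[[-3,-2.12,-0.1],[0,0,0.16],1],[[-3,-2.12,-0.1],[0,0,0.16],1],[[-3,-2.12,-0.1],[0,0,0.16],1],[[-3,-2.12,-0.1],[0,0,0.16],1],[[-3,-2.12,-0.1],[0,0,0.16],1],[[-3,-2.12,-0.1],[0,0,0.16],1],[[-3,-2.12,-0.1],[0,0,0.16],1],[[-3,-2.12,-0.1],[0,0,0.16],1]])

```text
time_s: 1.1
ee_pos: [0.3994, 0.2726, 0.2656]
eef_rot: [0.249, 0.969, -0.0, -0.0]
contact_force: [0.4, 0.0, -0.4]
finger_gap: 0.998
finger_force: 0.0
```

>>> jog_arm(deltas=[[[-3,-2.12,-0.1],[0,0,0],1],[[-3,-2.12,-0.1],[0,0,0],1],[[-3,-2.12,-0.1],[0,0,0],1],[[0,0,0],[0,0,0],1],[[0,0,0],[0,0,0],1]])

```text
time_s: 1.6
ee_pos: [0.4473, 0.1744, 0.2685]
eef_rot: [0.25, 0.968, -0.0, -0.0]
contact_force: [0.4, 0.8, -0.1]
finger_gap: 1.0
finger_force: 0.0
```

```bash
cat >> h.py <<'E'
from scipy.spatial.transform import Rotation as Rot
def snap(name):
    from bench import ctrl
    s=ctrl.get_state();d=ctrl.get_image('wrist')
    T=np.eye(4);T[:3,:3]=Rot.from_quat(s['eef_rot']).as_matrix();T[:3,3]=s['ee_pos']
    d['world_from_camera']=T@np.array(d['hand_eye']);pickle.dump(d,open(f'pics/{name}.pkl','wb'));cv2.imwrite(f'pics/{name}.png',d['img']);return d,s
def wray(d,u,v):
    T=d['world_from_camera'];x,y=(u-d['cx'])/f(d),(v-d['cy'])/f(d);r=np.hypot(x,y);k=np.sinc(r/np.pi)
    return T[:3,3],T[:3,:3]@np.array([x*k,y*k,np.cos(r)])
def w_z(d,u,v,z):
    o,r=wray(d,u,v);return o+r*(z-o[2])/r[2]
def wproj(d,P):
    T=np.linalg.inv(d['world_from_camera']);p=T[:3,:3]@np.asarray(P)+T[:3,3];h=np.hypot(p[0],p[1])
    return p[:2]/h*np.arctan2(h,p[2])*f(d)+[d['cx'],d['cy']]
def topview(d,cx,cy,th,z,hx,hy,ppm):
    """orthophoto of plane z; image right=local x, up=local y; ppm px per m"""
    W,H=int(2*hx*ppm),int(2*hy*ppm);X,Y=np.meshgrid((np.arange(W)+.5)/ppm-hx,hy-(np.arange(H)+.5)/ppm)
    c,s=np.cos(th),np.sin(th);P=np.stack([cx+c*X-s*Y,cy+s*X+c*Y,np.full_like(X,z)],-1)
    T=np.linalg.inv(d['world_from_camera']);p=P@T[:3,:3].T+T[:3,3];h=np.hypot(p[...,0],p[...,1])+1e-9;a=np.arctan2(h,p[...,2])*f(d)/h
    return cv2.remap(d['img'],np.float32(p[...,0]*a+d['cx']),np.float32(p[...,1]*a+d['cy']),cv2.INTER_CUBIC)
E
python3 - <<'E'
from h import *
d,s=snap('w1');print(s['time_s'],s['ee_pos'],s['eef_rot'],d['vfov'],np.round(d['hand_eye'],3).tolist())
o=topview(d,.53,.2,np.radians(-44),.06,.2,.15,2000);cv2.imwrite('pics/top1.png',o)
# obstacles near rack rear from scene depth
sc=load('scene');v,u=np.mgrid[150:420:2,0:420:2];F=f(sc);z=sc['depth'][v,u];T=np.array(sc['world_from_camera'])
p=np.stack([(u-sc['cx'])/F*z,(v-sc['cy'])/F*z,z],-1)@T[:3,:3].T+T[:3,3];p=p[z>0]
q=p[(p[:,2]>.09)&(p[:,0]>.3)&(p[:,0]<.6)&(p[:,1]<.6)&(p[:,1]>0)&(p[:,2]<.4)];print(len(q));
for x in np.arange(.3,.6,.03):
    r=q[(q[:,0]>=x)&(q[:,0]<x+.03)]
    if len(r): print(round(x,2),'ymin',r[:,1].min().round(3),'zmax',r[:,2].max().round(3))
E
```

```text
1.6 [0.44727001 0.17435104 0.26850856] [ 2.49816907e-01  9.68293057e-01 -3.80082973e-05 -2.59085435e-04] 65.70646984690485 [[0.001, -0.953, -0.304, 0.079], [1.0, 0.001, 0.001, -0.001], [-0.0, -0.304, 0.953, -0.129], [0.0, 0.0, 0.0, 1.0]]
715
0.45 ymin 0.409 zmax 0.098
0.48 ymin 0.407 zmax 0.098
0.51 ymin 0.448 zmax 0.091
0.54 ymin 0.328 zmax 0.201
0.57 ymin 0.329 zmax 0.202
```

View pics/top1.png

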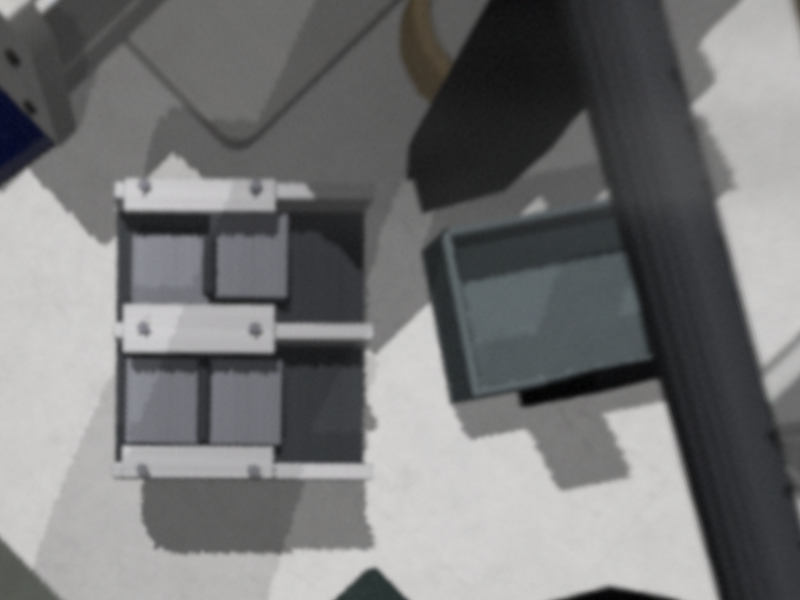

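```bash
cat >> h.py <<'E'
def up(d,u,v,z,cx=.53,cy=.2,th=np.radians(-44),z0=.06,hx=.2,hy=.15,ppm=2000):
    x,y=(u+.5)/ppm-hx,hy-(v+.5)/ppm;c,s=np.cos(th),np.sin(th)
    return w_z(d,*wproj(d,[cx+c*x-s*y,cy+s*x+c*y,z0]),z)
def loc(p,t,th):
    c,s=np.cos(th),np.sin(th);q=np.array(p)[:2]-t;return np.round(1000*np.array([c*q[0]+s*q[1],-s*q[0]+c*q[1]]),1)
E
python3 - <<'E'
from h import *
d=load('w1');U=lambda L,z:[up(d,u,v,z) for u,v in L]
m=.001
r=fit(np.array([[-60,12],[15,12],[15,-12],[-60,-12],[-60,-58],[15,-58],[15,58],[-60,58]])*m,U([(124,305),(275,305),(275,354),(124,353),(124,447),(275,446),(275,212),(124,213)],.064))
print('rack',np.degrees(r[0]),r[1:])
b=fit(np.array([[-60,46],[-60,-46]])*m,U([(447,232),(473,397)],.032));print('box',np.degrees(b[0]),b[1:])
q=U([(475,394),(655,358)],.032);print('box yaw by side',np.degrees(np.arctan2(*(q[1]-q[0])[1::-1])))
for n,pt in dict(rear=(131,270),front=(287,270),left=(250,213),fr=(250,297)).items(): print(n,loc(up(d,*pt,.052),r[1],r[0]))
th=np.radians(-33.5)
c,s=np.cos(th),np.sin(th);print('lug',b[1]+np.array([s*.051,-c*.051]))
E
```

```text
rack -43.95783603469751 (array([0.46306115, 0.24254541]), [[-0.2, 0.1], [0.1, -0.1], [0.3, -0.0], [-0.4, -0.1], [-0.0, 0.2], [-0.1, -0.4], [0.1, -0.1], [0.2, 0.5]])
box -35.045205871148674 (array([0.60963775, 0.13598722]), [[0.4, 0.6], [-0.4, -0.6]])
box yaw by side -32.69006752597974
rear [-56.9  33.3]
front [22.9 33.3]
left [ 4.  62.5]
fr [ 4.  19.5]
lug [0.58148897 0.09345904]
```

In the tool's units: 0.04 m is 4, -0.031 m is -3.1, 0.086 rad is 0.86.

>>> jog_arm(deltas=[[[-3.1,-0.08,0],[0,0,0],1],[[-3.1,-0.08,0],[0,0,0],1],[[-3.1,-0.08,0],[0,0,0],1],[[-3.1,-0.08,0],[0,0,0],1],[[-3.1,-0.06,0],[0,0,0],1],[[0,0,4],[0,0,0.86],1],[[0,0,4],[0,0,0],1],[[0,0,4],[0,0,0],1],[[0,0,3],[0,0,0],1],[[0,0,0],[0,0,0],1]])

```text
time_s: 2.65
ee_pos: [0.5777, 0.0987, 0.1148]
eef_rot: [0.288, 0.957, -0.002, -0.004]
contact_force: [0.1, -0.2, -0.4]
finger_gap: 1.003
finger_force: 0.0
```

```bash
python3 - <<'E'
from h import *
d,s=snap('w2');z=d['depth'];T=d['world_from_camera'];v,u=np.mgrid[0:420:1,0:560:1];F=f(d)
x,y=(u-d['cx'])/F,(v-d['cy'])/F;r=np.hypot(x,y);k=np.sinc(r/np.pi)/np.cos(r)
p=np.stack([x*k*z,y*k*z,z],-1)@T[:3,:3].T+T[:3,3]
m=(z>0)&(p[...,2]>.05)&(p[...,2]<.085)&(np.hypot(p[...,0]-.581,p[...,1]-.096)<.05)&(d['img'].max(2)<60)
q=p[m];print(s['ee_pos'],s['eef_rot'],len(q))
b=loc
L=np.array([loc(a,np.array([.581,.096]),np.radians(-34)) for a in q]);print(np.percentile(L,[1,10,50,90,99],axis=0) if len(q) else '')
E
```

```text
[0.5777317  0.09872142 0.11482641] [ 0.28845461  0.95748393 -0.00160481 -0.00398671] 1332
[[-21.069  -4.3  ]
 [-20.6    -3.1  ]
 [ -4.8     0.9  ]
 [ 16.09    4.9  ]
 [ 20.969   5.969]]
```

>>> jog_arm(deltas=[[[-0.4,0,3],[0,0,0],1],[[0,0,2.65],[0,0,0],1],[[0,0,0],[0,0,0],0],[[0,0,0],[0,0,0],0],[[0,0,0],[0,0,0],0],[[0,0,0],[0,0,0],0]], force=30)

```text
time_s: 3.3
ee_pos: [0.5857, 0.0952, 0.0641]
eef_rot: [0.29, 0.957, 0.001, 0.001]
contact_force: [-0.3, 0.1, 0.4]
finger_gap: 0.66
finger_force: 0.0
```

```bash
python3 -c "
from bench import ctrl;s=ctrl.get_state();print(s['eef_rot'],s['ee_pos'],s['ft_torque'])"
```

```text
[2.90108146e-01 9.56992538e-01 8.76923134e-04 1.33273091e-03] [0.58567214 0.0952111  0.06408155] [ 0.0530629   0.00977018 -0.02285106]
```

>>> jog_arm(deltas=[[[0,0,0],[0,0,0],0],[[0,0,0],[0,0,0],0],[[0,0,0],[0,0,0],0],[[0,0,0],[0,0,0],0],[[0,0,0],[0,0,0],0],[[0,0,0],[0,0,0],0],[[0,0,0],[0,0,0],0],[[0,0,0],[0,0,0],0]], force=30)

```text
time_s: 4.1
ee_pos: [0.5846, 0.095, 0.0621]
eef_rot: [0.29, 0.957, 0.0, 0.0]
contact_force: [0.1, 0.0, -1.4]
finger_gap: 0.112
finger_force: 30.0
```

```bash
python3 - <<'E'
from h import *
d,s=snap('w3');print(s['ee_pos'],s['eef_rot'],s['finger_force'],s['ft_torque'])
q=s['eef_rot'];ty=Rot.from_quat(q).as_matrix()[:,1];print('tool y angle',np.degrees(np.arctan2(ty[1],ty[0])))
cv2.imwrite('pics/top3.png',topview(d,.53,.2,np.radians(-44),.032,.2,.15,2000))
E
```

```text
[0.58457208 0.09499926 0.06214343] [2.89984005e-01 9.57031475e-01 1.79081598e-04 3.19888465e-06] 29.990597683936357 [ 0.02976283 -0.00893819  0.0680319 ]
tool y angle 56.286001630952235
```

View pics/top3.png

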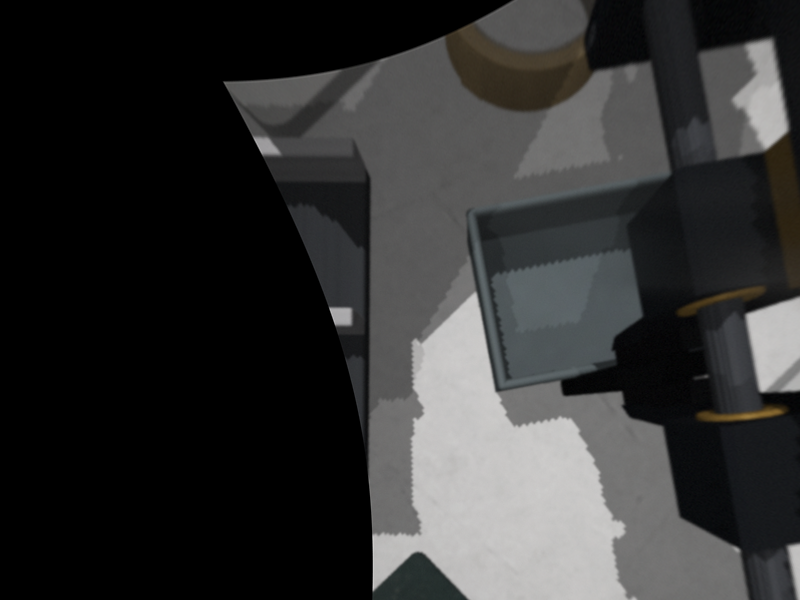

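```bash
cat >> h.py <<'E'
RT=np.array([.46306,.24255]);RTH=np.radians(-43.96)
def R2(t): return np.array([[np.cos(t),-np.sin(t)],[np.sin(t),np.cos(t)]])
def plan(byaw,bo,tp,tyang,gx,gy,gyaw):
    """tool motion (tool axes, before rotating) to bring box origin to rack (gx,gy), yaw gyaw rel. rack (deg)"""
    by=np.radians(byaw);off=R2(-by)@(np.array(tp)[:2]-bo)
    ny=RTH+np.radians(gyaw);g=RT+R2(RTH)@np.array([gx,gy]);n=g+R2(ny)@off
    dw=n-np.array(tp)[:2];a=np.radians(tyang);ty=np.array([np.cos(a),np.sin(a)]);tx=np.array([-ty[1],ty[0]])
    print('grip in box',off*1000,'box at rack',loc(bo,RT,RTH),'tool d',dw@tx,dw@ty,'rz',-(ny-by))
E
python3 - <<'E'
from h import *
d=load('w3');m=.001
U=lambda u,v:up(d,u,v,.032,z0=.032)
b=fit(np.array([[-60,46],[-60,-46]])*m,[U(468,210),U(499,389)]);print(np.degrees(b[0]),b[1:])
q=[U(499,389),U(560,377),U(468,210),U(670,178)];print([np.degrees(np.arctan2(*(q[i+1]-q[i])[1::-1])) for i in(0,2)])
e=(U(468,210)+U(499,389))[:2]/2
bo=e+R2(np.radians(-34))@[.06,0]
plan(-34,bo,[.58457,.095],56.29,.135,.035,0)
E
```

```text
-34.174722957851586 (array([0.60985198, 0.13712124]), [[0.3, 0.5], [-0.3, -0.5]])
[np.float64(-32.87081071038879), np.float64(-34.998244877438694)]
grip in box [  2.59390957 -49.24056491] box at rack [178.8  26.2] tool d 0.05010370560519639 0.016806507758860372 rz 0.17383479349863518
```

In the tool's units: 0.01 m is 1, 0.0034 m is 0.34, 0.044 rad is 0.44.

>>> jog_arm(deltas=[[[1,0.34,0],[0,0,0],0],[[1,0.34,0],[0,0,0],0],[[1,0.34,0],[0,0,0],0],[[1,0.34,0],[0,0,0],0],[[1,0.32,0],[0,0,0],0],[[0,0,0],[0,0,0.44],0],[[0,0,0],[0,0,0.44],0],[[0,0,0],[0,0,0.44],0],[[0,0,0],[0,0,0.42],0],[[0,0,0],[0,0,0],0]], force=45)

```text
time_s: 5.15
ee_pos: [0.5523, 0.1362, 0.0622]
eef_rot: [0.373, 0.928, -0.0, 0.0]
contact_force: [-0.6, 0.2, -2.2]
finger_gap: 0.108
finger_force: 45.0
```

>>> jog_arm(deltas=[[[0,0,0],[0,0,0],0],[[0,0,0],[0,0,0],0]])

```text
time_s: 5.35
ee_pos: [0.5524, 0.1361, 0.0622]
eef_rot: [0.372, 0.928, -0.0, 0.0]
contact_force: [-0.2, 0.1, -1.1]
finger_gap: 0.11
finger_force: 45.0
```

```bash
python3 - <<'E'
from h import *
d,s=snap('w4');print(s['ee_pos'],s['eef_rot'],s['finger_force'],s['contact_force'])
q=s['eef_rot'];ty=Rot.from_quat(q).as_matrix()[:,1];print('tool y angle',np.degrees(np.arctan2(ty[1],ty[0])))
cv2.imwrite('pics/top4.png',topview(d,.53,.2,np.radians(-44),.032,.2,.15,2000))
E
```

```text
[0.55240953 0.13610206 0.06217041] [ 3.72431521e-01  9.28059672e-01 -5.90448068e-05  6.67816377e-05] 44.99435797333717 [-0.21604395  0.08875864 -1.05615427]
tool y angle 46.2686918416183
```

View pics/top4.png

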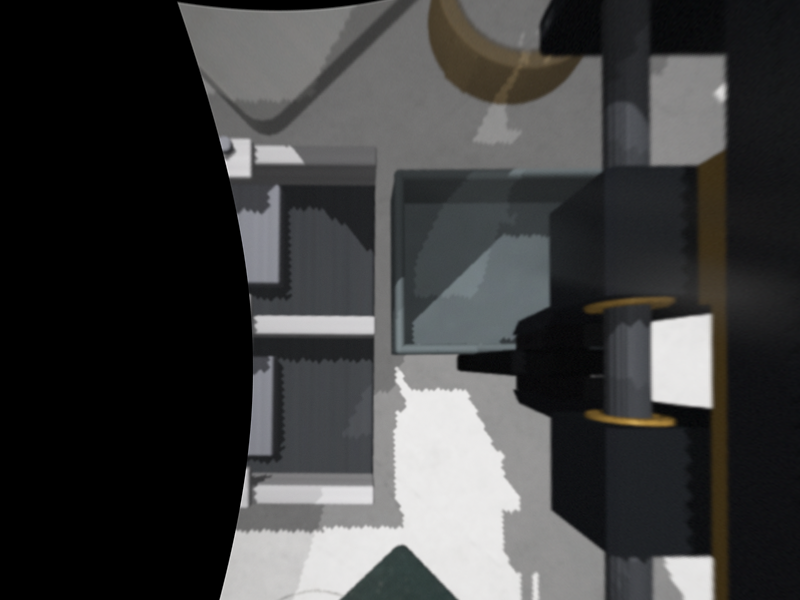

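```bash
python3 - <<'E'
from h import *
d=load('w4')
U=lambda u,v,z=.032:up(d,u,v,z,z0=.032)
a,b=U(394,170),U(392,353);e=(a+b)[:2]/2
print('corners in rack',loc(a,RT,RTH),loc(b,RT,RTH))
print('rack centre rail (want 65,0)',loc(U(375,325,.06),RT,RTH),'mouth edge(65)',loc(U(376,230,.044),RT,RTH),'left rail outer y74',loc(U(375,147,.06),RT,RTH),'right outer -74',loc(U(373,503,.06),RT,RTH))
plan(-43.9,e+R2(RTH)@[.06,0],[.5524,.1361],46.27,.102,.035,0)
E
```

```text
corners in rack [75.  80.6] [ 74.  -10.9]
rack centre rail (want 65,0) [64.5 -0.2] mouth edge(65) [65.5 45.6] left rail outer y74 [64.5 73.2] right outer -74 [ 63.6 -73.6]
grip in box [  3.66558844 -49.45382662] box at rack [134.5  34.8] tool d 0.03253556045408303 0.0002862111495688692 rz 0.0010471975511966436
```

>>> jog_arm(deltas=[[[0.6,0,0],[0,0,0],0],[[0.6,0,0],[0,0,0],0],[[0.6,0,0],[0,0,0],0],[[0.6,0,0],[0,0,0],0],[[0.6,0,0],[0,0,0],0],[[0.1,0,0],[0,0,0],0],[[0.1,0,0],[0,0,0],0],[[0,0,0],[0,0,0],0],[[0,0,0],[0,0,0],0]])

```text
time_s: 6.3
ee_pos: [0.529, 0.1587, 0.0622]
eef_rot: [0.372, 0.928, 0.0, -0.0]
contact_force: [-0.7, 0.5, -2.0]
finger_gap: 0.108
finger_force: 45.0
```

>>> jog_arm(deltas=[[[0.1,0,0],[0,0,0],0],[[0,0,0],[0,0,0],0]])

```text
time_s: 6.5
ee_pos: [0.5285, 0.1591, 0.0622]
eef_rot: [0.372, 0.928, 0.0, 0.0]
contact_force: [0.0, -0.4, -3.0]
finger_gap: 0.108
finger_force: 45.0
```

>>> jog_arm(deltas=[[[0.1,0,0],[0,0,0],0],[[0,0,0],[0,0,0],0]])

```text
time_s: 6.7
ee_pos: [0.5279, 0.1595, 0.0623]
eef_rot: [0.373, 0.928, -0.0, 0.0]
contact_force: [1.1, -1.5, -3.4]
finger_gap: 0.106
finger_force: 45.0
```

In the tool's units: 0.001 m is 0.1.

>>> jog_arm(deltas=[[[0.1,0,0],[0,0,0],0],[[0,0,0],[0,0,0],0]])

```text
time_s: 6.9
ee_pos: [0.5273, 0.1597, 0.0623]
eef_rot: [0.373, 0.928, -0.0, 0.0]
contact_force: [0.6, -3.2, -2.7]
finger_gap: 0.108
finger_force: 45.0
```

>>> jog_arm(deltas=[[[0.1,0,0],[0,0,0],0],[[0,0,0],[0,0,0],0]])

```text
time_s: 7.1
ee_pos: [0.5269, 0.1597, 0.0624]
eef_rot: [0.373, 0.928, -0.001, 0.001]
contact_force: [1.8, -4.5, -1.7]
finger_gap: 0.113
finger_force: 45.1
```

>>> jog_arm(deltas=[[[0.1,0,0],[0,0,0],0],[[0,0,0],[0,0,0],0]])

```text
time_s: 7.3
ee_pos: [0.5267, 0.1598, 0.0625]
eef_rot: [0.374, 0.928, -0.001, 0.001]
contact_force: [2.6, -6.3, -1.4]
finger_gap: 0.108
finger_force: 45.1
```

In the tool's units: -0.0015 m is -0.15.

>>> jog_arm(deltas=[[[-0.15,0,0],[0,0,0],0],[[0,0,0],[0,0,0],0],[[0,0,0],[0,0,0],0.45],[[0,0,0],[0,0,0],0.45],[[0,0,0],[0,0,0],0.45],[[0,0,0],[0,0,0],0.45],[[0,0,0],[0,0,0],0.45],[[0,0,0],[0,0,0],0.45],[[0,0,0],[0,0,0],0.45]])

```text
time_s: 8.2
ee_pos: [0.5266, 0.1611, 0.0622]
eef_rot: [0.372, 0.928, 0.0, -0.0]
contact_force: [-0.1, -0.2, -0.4]
finger_gap: 0.45
finger_force: 0.0
```

>>> jog_arm(deltas=[[[0,0,-2],[0,0,0],0.45],[[0,0,-4],[0,0,0],0.45],[[0,0,-4],[0,0,0],0.45],[[0,0,0],[0,0,0],0],[[0,0,0],[0,0,0],0]])

```text
time_s: 8.7
ee_pos: [0.527, 0.1611, 0.163]
eef_rot: [0.372, 0.928, 0.001, 0.001]
contact_force: [-0.5, -0.1, -0.3]
finger_gap: 0.292
finger_force: 0.0
```

```bash
python3 - <<'E'
from h import *
d,s=snap('w5');print(s['ee_pos'],s['eef_rot'],s['joints'],loc(s['ee_pos'],RT,RTH))
z=d['depth'];T=d['world_from_camera'];v,u=np.mgrid[0:420,0:560];F=f(d)
cv2.imwrite('pics/top5.png',topview(d,.53,.2,np.radians(-44),.032,.2,.15,2000))
E
```

```text
[0.52700889 0.16113647 0.16298917] [3.72270080e-01 9.28123910e-01 7.09671645e-04 7.00912499e-04] [-0.33736373  0.72351681 -0.07179122  1.88178976  0.09281424  0.53746383
  0.33698447] [102.5 -14.2]
```

View pics/top5.png

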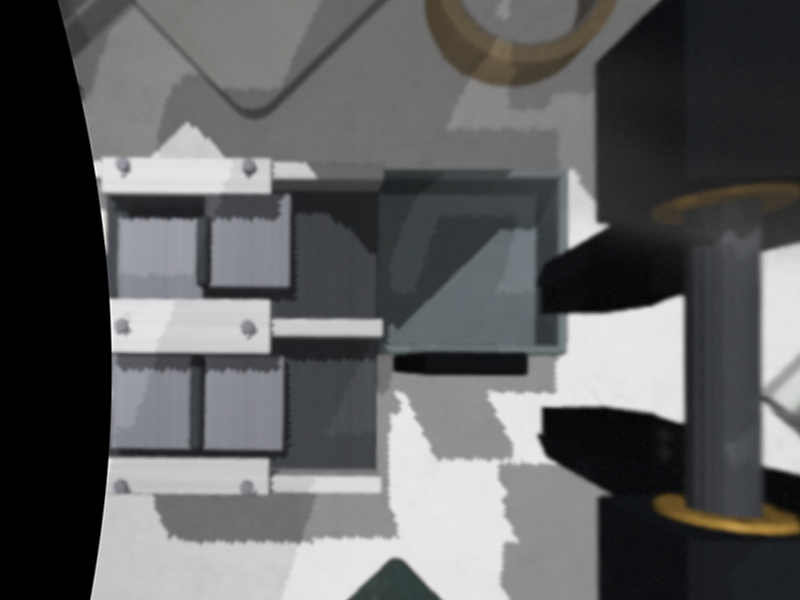

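In the tool's units: 0.031 m is 3.1, 0.0245 m is 2.45, -0.14 rad is -1.4.

>>> jog_arm(deltas=[[[3.1,0,0],[0,0,0],0],[[3.1,0,0],[0,0,0],0],[[3.1,0,0],[0,0,0],0],[[3.1,0,0],[0,0,0],0],[[3.1,0,0],[0,0,0],0],[[3.1,0,0],[0,0,0],0],[[0,2.45,0],[0,0,0],0],[[0,2.45,0],[0,0,0],0],[[0,0,0],[0,0,-1.4],0],[[0,0,0],[0,0,-1.4],0]])

```text
time_s: 9.75
ee_pos: [0.4254, 0.325, 0.1604]
eef_rot: [0.236, 0.972, -0.001, -0.001]
contact_force: [0.1, -0.1, -0.4]
finger_gap: 0.005
finger_force: 0.0
```

>>> jog_arm(deltas=[[[0,0,0],[0,0,-1.4],0],[[0,0,0],[0,0,-1.4],0],[[0,0,0],[0,0,-1.4],0],[[0,0,0],[0,0,-1.4],0],[[0,0,0],[0,0,-1.4],0],[[0,0,0],[0,0,-1.4],0],[[0,0,0],[0,0,-1.4],0],[[0,0,0],[0,0,-1.4],0],[[0,0,0],[0,0,-1.4],0],[[0,0,0],[0,0,0],0]])

```text
time_s: 10.75
ee_pos: [0.4252, 0.3242, 0.1606]
eef_rot: [-0.379, 0.925, -0.0, -0.002]
contact_force: [0.2, 0.3, -0.1]
finger_gap: 0.005
finger_force: 0.0
```

```bash
cat >> h.py <<'E'
def where():
    from bench import ctrl
    s=ctrl.get_state();R=Rot.from_quat(s['eef_rot']).as_matrix();ty=R[:,1]
    print(s['time_s'],'rack',loc(s['ee_pos'],RT,RTH),'z',s['ee_pos'][2],'tooly-rackx deg',np.degrees(np.arctan2(ty[1],ty[0]))-np.degrees(RTH),'tilt',R[:2,2],s['joints'])
E
python3 - <<'E'
from h import *
where()
d=load('w5')
for u,v,z in [(567,170,.032),(566,353,.032),(377,190,.044)]: print(loc(up(d,u,v,z,z0=.032),RT,RTH))
E
```

```text
10.75 rack [-83.9  32.5] z 0.16056238022712455 tooly-rackx deg 178.50977895430398 tilt [-0.00327654 -0.00134653] [-0.4709783   0.74355872 -0.44321745  1.91528666  0.53338191  0.60435629
  1.08793447]
[161.5  80.5]
[161. -11.]
[64.5 66.6]
```

>>> jog_arm(deltas=[[[-0.25,0,0],[0,0,-0.26],0],[[0,0,3],[0,0,0],0],[[0,0,3],[0,0,0],0],[[0,0,2.5],[0,0,0],0],[[0,0,1.1],[0,0,0],0],[[0,0,0],[0,0,0],0],[[0,0,0],[0,0,0],0]])

```text
time_s: 11.45
ee_pos: [0.4279, 0.3272, 0.0667]
eef_rot: [-0.391, 0.92, 0.0, 0.0]
contact_force: [-0.3, 0.1, 0.5]
finger_gap: 0.003
finger_force: 0.0
```

```bash
python3 -c "from h import *;where()"
```

```text
11.45 rack [-84.   36.5] z 0.06669399766518479 tooly-rackx deg 179.96750205512663 tilt [0.00048477 0.00049497] [-0.55358139  0.89365396 -0.31076253  1.95088206  0.66178601  0.39820024
  0.99906465]
```

In the tool's units: 0.001 m is 0.1, -0.006 m is -0.6.

>>> jog_arm(deltas=[[[0.1,0,0.25],[0,0,0],0],[[0,-0.6,0],[0,0,0],0],[[0,-0.6,0],[0,0,0],0],[[0,-0.6,0],[0,0,0],0],[[0,-0.6,0],[0,0,0],0],[[0,-0.6,0],[0,0,0],0],[[0,-0.6,0],[0,0,0],0],[[0,0,0],[0,0,0],0]])

```text
time_s: 12.25
ee_pos: [0.4539, 0.3004, 0.0638]
eef_rot: [-0.39, 0.921, -0.0, 0.0]
contact_force: [-0.2, 1.1, 0.1]
finger_gap: 0.004
finger_force: 0.7
```

```bash
python3 -c "
from h import *;where()
d,s=snap('w6')"
```

```text
12.25 rack [-46.7  35.3] z 0.06384700329507341 tooly-rackx deg 179.91180647417985 tilt [0.00078923 0.00026311] [-0.4779623   0.90371819 -0.32379004  1.93397721  0.67446001  0.41230765
  1.05808983]
```

In the tool's units: -0.006 m is -0.6.

>>> jog_arm(deltas=[[[0,-0.6,0],[0,0,0],0],[[0,-0.6,0],[0,0,0],0],[[0,-0.6,0],[0,0,0],0],[[0,-0.6,0],[0,0,0],0],[[0,-0.6,0],[0,0,0],0],[[0,-0.6,0],[0,0,0],0],[[0,-0.6,0],[0,0,0],0],[[0,-0.6,0],[0,0,0],0],[[0,-0.6,0],[0,0,0],0],[[0,0,0],[0,0,0],0]])

```text
time_s: 13.3
ee_pos: [0.493, 0.2619, 0.0636]
eef_rot: [-0.39, 0.921, -0.001, 0.0]
contact_force: [-0.8, -1.0, -0.8]
finger_gap: 0.008
finger_force: 0.0
```

```bash
python3 -c "from h import *;where()"
```

```text
13.3 rack [ 8.1 34.7] z 0.06358378557156659 tooly-rackx deg 179.86484348647946 tilt [ 0.00077909 -0.00134378] [-0.36401035  0.91706833 -0.35556657  1.89021421  0.67990272  0.45772642
  1.15835166]
```

>>> jog_arm(deltas=[[[0,-0.5,0],[0,0,0],0],[[0,-0.5,0],[0,0,0],0],[[0,-0.5,0],[0,0,0],0],[[0,-0.5,0],[0,0,0],0],[[0,-0.5,0],[0,0,0],0],[[0,-0.5,0],[0,0,0],0],[[0,-0.5,0],[0,0,0],0],[[0,-0.5,0],[0,0,0],0],[[0,0,0],[0,0,0],0]])

```text
time_s: 14.2
ee_pos: [0.5214, 0.2343, 0.0634]
eef_rot: [-0.39, 0.921, -0.001, -0.0]
contact_force: [-0.8, 0.6, 0.0]
finger_gap: 0.003
finger_force: 0.4
```

```bash
python3 -c "
from h import *;where()
from bench import ctrl
d=ctrl.get_image('scene');c=d['img'][180:286,200:314];a=cv2.resize(c,None,fx=3.5,fy=3.5,interpolation=cv2.INTER_CUBIC)
d=ctrl.get_image('side');c=d['img'][195:315,210:410];b=cv2.resize(c,(400,240),interpolation=cv2.INTER_CUBIC)
o=np.zeros((371,800,3),np.uint8);o[:,:399]=a;o[:240,400:]=b;cv2.imwrite('pics/chk.png',o)"
```

```text
14.2 rack [47.8 34.6] z 0.06344572705459564 tooly-rackx deg 179.88380181451367 tilt [ 0.00029106 -0.00120044] [-0.28342282  0.9300235  -0.38161268  1.84828391  0.67902522  0.49742384
  1.23643735]
```

View pics/chk.png

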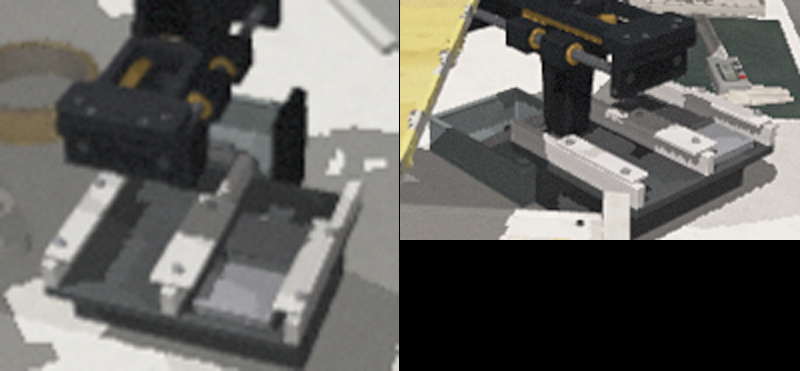

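The plate has left the lane, but the hand hides where it ended up. I'll nudge a bit past the mouth, lift, and check by wrist depth.

Units first: shifts go in cm and turns go in units of 0.1 rad. So -0.04 m is -4, -0.03 m is -3.

>>> jog_arm(deltas=[[[0,-0.4,0],[0,0,0],0],[[0,-0.4,0],[0,0,0],0],[[0,0,0],[0,0,0],0],[[0,0,0],[0,0,0],0],[[0,0,-3],[0,0,0],0],[[0,0,-4],[0,0,0],0],[[0,0,-3],[0,0,0],0],[[0,0,0],[0,0,0],0]])

```text
time_s: 15.1
ee_pos: [0.5286, 0.2316, 0.1677]
eef_rot: [-0.391, 0.921, 0.0, 0.004]
contact_force: [0.1, 0.8, -0.0]
finger_gap: 0.002
finger_force: 0.0
```

>>> jog_arm(deltas=[[[0,2,0],[0,0,0],0],[[2,2,0],[0,0,0],0],[[3,2,0],[0,0,0],0],[[3,2,0],[0,0,0],0],[[3,0,0],[0,0,0],0],[[3,0,0],[0,0,0],0],[[0,0,0],[0,0,0],0],[[0,0,0],[0,0,0],0]])

```text
time_s: 15.9
ee_pos: [0.3716, 0.1848, 0.1635]
eef_rot: [-0.391, 0.92, -0.0, -0.0]
contact_force: [0.9, 0.2, -0.2]
finger_gap: 0.003
finger_force: 0.0
```

```bash
python3 - <<'E'
from h import *
where()
from bench import ctrl
sc=ctrl.get_image('scene');sd=ctrl.get_image('side');d,s=snap('w7')
for n,i in (('scene',sc),('side',sd)):
    T=np.array(i['world_from_camera']);F=f(i);v,u=np.mgrid[0:420,0:560];z=i['depth']
    p=np.stack([(u-i['cx'])/F*z,(v-i['cy'])/F*z,z],-1)@T[:3,:3].T+T[:3,3]
    q=(p[z>0]);L=(q[:,:2]-RT)@R2(RTH)*1000;h=q[:,2]*1000
    for x in range(-60,165,15):
        print(n,x,[int(np.median(h[m])) if (m:=(abs(L[:,0]-x)<6)&(abs(L[:,1]-y)<5)).any() else None for y in (60,50,40,30,20,10,0)])
a=cv2.resize(sc['img'][170:286,200:314],None,fx=3.5,fy=3.5,interpolation=cv2.INTER_CUBIC);b=topview(d,*(RT+R2(RTH)@[.06,.0]),RTH,.012,.13,.135,1500)
o=np.zeros((410,800,3),np.uint8);o[:a.shape[0],:399]=a;o[:405,400:790]=b;cv2.imwrite('pics/end.png',o)
E
```

```text
15.9 rack [ -25.8 -105. ] z 0.1634829999639606 tooly-rackx deg 179.97908556403692 tilt [-0.00022688 -0.00022076] [-0.32492113  0.63338864 -0.38680736  2.25864021  0.68197651  0.36215052
  1.08235057]
scene -60 [41, 38, 38, 38, 37, 39, 45]
scene -45 [27, 6, 5, 7, 5, 8, 9]
scene -30 [43, 42, 42, 42, 42, 62, 62]
scene -15 [43, 42, 42, 43, 42, 62, 62]
scene 0 [43, 42, 42, 42, 42, 62, 62]
scene 15 [43, 42, 42, 42, 42, 62, 61]
scene 30 [42, 42, 42, 42, 43, None, 58]
scene 45 [42, 42, 43, 42, 42, 42, 56]
scene 60 [42, 42, 42, 42, 42, 41, 57]
scene 75 [None, 41, 41, 41, 41, 40, None]
scene 90 [None, 32, 34, 34, 34, None, None]
scene 105 [24, 29, 29, 29, 28, 26, None]
scene 120 [21, 18, 18, 20, 18, 2, None]
scene 135 [13, 13, 13, 14, 3, 2, None]
scene 150 [2, 2, 2, 2, 2, 2, None]
side -60 [38, 41, 41, 20, 37, 48, 58]
side -45 [18, 7, 9, 8, 9, 42, 8]
side -30 [62, None, None, 42, 42, 50, 62]
side -15 [62, 4, None, 42, 42, 50, 62]
side 0 [5, 4, 5, 42, 42, 49, 63]
side 15 [5, 4, 4, 42, 42, 46, 58]
side 30 [11, 7, 5, 43, 42, 45, 55]
side 45 [None, 43, 43, 42, 42, 45, 57]
side 60 [None, 43, 42, 42, 42, 43, 56]
side 75 [None, None, 40, 39, 39, 39, None]
side 90 [25, 27, 3, 32, 32, 32, 28]
side 105 [23, 28, 3, 29, 29, None, 29]
side 120 [17, 17, 2, 2, None, None, 23]
side 135 [14, 12, 13, 12, 13, None, 26]
side 150 [20, 18, 18, 11, 15, 16, 17]
```

View pics/end.png

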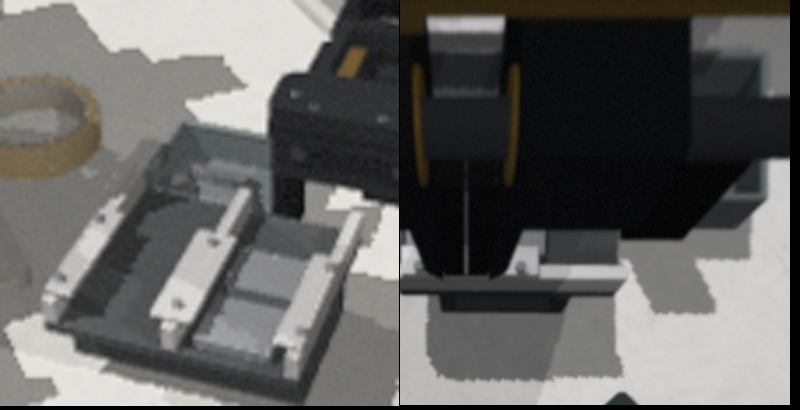

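The plate is in the box but not flat. Its rear leans on the mouth's front face at about z = 37 mm and its nose is on the box floor. I'll press its rear down and forward from above with the closed fingers.

```bash
python3 - <<'E'
from h import *
sc=load('scene');T=np.array(sc['world_from_camera']);F=f(sc);v,u=np.mgrid[0:420,0:560];z=sc['depth']
p=(np.stack([(u-sc['cx'])/F*z,(v-sc['cy'])/F*z,z],-1)@T[:3,:3].T+T[:3,3])[z>0]
for lo,hi in((.1,.2),(.2,.4)):
    q=p[(p[:,2]>lo)&(p[:,2]<hi)&(p[:,1]<.3)&(p[:,0]>.5)];print(lo,'nearest x by y',[(y,q[(abs(q[:,1]-y)<.025),0].min().round(3) if (abs(q[:,1]-y)<.025).any() else None) for y in (0,.05,.1,.15,.2,.25)])
E
```

```text
0.1 nearest x by y [(0, np.float64(0.641)), (0.05, np.float64(0.814)), (0.1, np.float64(0.816)), (0.15, np.float64(1.665)), (0.2, np.float64(0.748)), (0.25, np.float64(0.727))]
0.2 nearest x by y [(0, np.float64(0.641)), (0.05, np.float64(0.765)), (0.1, np.float64(0.765)), (0.15, np.float64(0.785)), (0.2, np.float64(0.785)), (0.25, np.float64(0.784))]
```

>>> jog_arm(deltas=[[[-2.3,-1.9,0],[0,0,0],0],[[-2.3,-1.9,0],[0,0,0],0],[[-2.3,-1.9,0],[0,0,0],0],[[-2.3,-1.9,0],[0,0,0],0],[[-2.4,-1.9,0],[0,0,0],0],[[-2.4,-1.9,0],[0,0,0],0],[[0,0,3],[0,0,0],0],[[0,0,3],[0,0,0],0],[[0,0,0],[0,0,0],0],[[0,0,0],[0,0,0],0]])

```text
time_s: 17.05
ee_pos: [0.5509, 0.207, 0.1036]
eef_rot: [-0.391, 0.92, 0.0, -0.0]
contact_force: [-0.1, 0.1, -0.4]
finger_gap: 0.001
finger_force: 0.0
```

```bash
python3 -c "from h import *;where()"
```

```text
17.05 rack [87.9 35.4] z 0.10362904201891054 tooly-rackx deg 179.99030609631757 tilt [-0.00078104  0.00030676] [-0.17381989  0.88947397 -0.46625953  1.78334985  0.63829012  0.62494708
  1.35155557]
```

>>> jog_arm(deltas=[[[0.4,0,2],[0,0,0],0],[[0,0,1.4],[0,0,0],0],[[0,0,0.4],[0,0,0],0],[[0,0,0.4],[0,0,0],0],[[0,0,0],[0,0,0],0]])

```text
time_s: 17.55
ee_pos: [0.5483, 0.204, 0.0619]
eef_rot: [-0.391, 0.92, 0.0, 0.0]
contact_force: [-0.7, -0.1, -0.2]
finger_gap: 0.007
finger_force: 0.0
```

>>> jog_arm(deltas=[[[0,0,0.3],[0,0,0],0],[[0,0,0.3],[0,0,0],0],[[0,0,0],[0,0,0],0]])

```text
time_s: 17.85
ee_pos: [0.548, 0.2036, 0.0555]
eef_rot: [-0.391, 0.92, -0.0, -0.0]
contact_force: [0.0, 0.3, 0.6]
finger_gap: 0.003
finger_force: 0.0
```

>>> jog_arm(deltas=[[[0,0,0.3],[0,0,0],0],[[0,0,0.3],[0,0,0],0],[[0,0,0],[0,0,0],0]])

```text
time_s: 18.15
ee_pos: [0.5478, 0.2035, 0.0492]
eef_rot: [-0.391, 0.92, -0.0, -0.0]
contact_force: [-0.7, 0.4, 0.2]
finger_gap: 0.006
finger_force: 0.0
```

In the tool's units: 0.003 m is 0.3.

>>> jog_arm(deltas=[[[0,0,0.3],[0,0,0],0],[[0,0,0.3],[0,0,0],0],[[0,0,0],[0,0,0],0]])

```text
time_s: 18.45
ee_pos: [0.5478, 0.2036, 0.0432]
eef_rot: [-0.391, 0.92, -0.0, -0.0]
contact_force: [-0.9, 0.5, 0.3]
finger_gap: 0.003
finger_force: 0.0
```

>>> jog_arm(deltas=[[[0,0,0.3],[0,0,0],0],[[0,0,0.3],[0,0,0],0],[[0,0,0],[0,0,0],0]])

```text
time_s: 18.75
ee_pos: [0.5478, 0.2035, 0.0373]
eef_rot: [-0.391, 0.92, -0.0, -0.0]
contact_force: [0.2, 0.4, -0.1]
finger_gap: 0.009
finger_force: 0.0
```

```bash
python3 - <<'E'
from h import *
where()
from bench import ctrl
for n in ('scene','side'):
    i=ctrl.get_image(n)
    T=np.array(i['world_from_camera']);F=f(i);v,u=np.mgrid[0:420,0:560];z=i['depth']
    p=np.stack([(u-i['cx'])/F*z,(v-i['cy'])/F*z,z],-1)@T[:3,:3].T+T[:3,3]
    q=(p[z>0]);L=(q[:,:2]-RT)@R2(RTH)*1000;h=q[:,2]*1000
    for x in range(70,160,10):
        print(n,x,[int(np.median(h[m])) if (m:=(abs(L[:,0]-x)<5)&(abs(L[:,1]-y)<5)).any() else None for y in (60,50,40,30,20,10,0)])
E
```

```text
18.75 rack [88.1 30.7] z 0.037269029723823885 tooly-rackx deg 179.98493539306594 tilt [-0.00063005 -0.00032171] [-0.21757606  0.98397052 -0.38091279  1.8102227   0.71682364  0.49068737
  1.28273482]
scene 70 [228, 137, 120, 125, 422, 193, 261]
scene 80 [181, 141, 144, 143, 148, 161, 250]
scene 90 [None, None, 415, 436, 51, 149, 254]
scene 100 [None, None, None, None, 37, 108, 105]
scene 110 [387, 399, None, None, None, 112, 107]
scene 120 [396, None, None, 10, 3, 107, 107]
scene 130 [None, None, None, 11, 8, 100, 170]
scene 140 [None, None, None, 9, 2, 100, 97]
scene 150 [None, None, 3, 3, 2, 118, 98]
side 70 [249, 155, 153, 69, 137, 142, 182]
side 80 [307, 156, 148, 146, 143, 156, 29]
side 90 [191, 149, 64, 64, 120, None, 27]
side 100 [286, 150, 62, 100, None, None, 30]
side 110 [306, 146, 140, 10, None, None, None]
side 120 [389, 135, 11, 11, None, None, None]
side 130 [99, 117, 10, 10, 10, None, None]
side 140 [98, 100, 10, 10, None, 2, None]
side 150 [28, 21, 4, 9, 15, 8, 15]
```

>>> jog_arm(deltas=[[[0,0,-2],[0,0,0],0],[[0,0,-4],[0,0,0],0],[[0,0,-4],[0,0,0],0],[[0,0,-4],[0,0,0],0],[[3.5,2,-2],[0,0,0],0],[[3.5,2,0],[0,0,0],0],[[3.5,2,0],[0,0,0],0],[[3.5,2,0],[0,0,0],0],[[3.5,2,0],[0,0,0],0],[[0,0,0],[0,0,0],0]])

```text
time_s: 19.85
ee_pos: [0.3487, 0.1438, 0.1979]
eef_rot: [-0.392, 0.92, -0.002, -0.004]
contact_force: [1.3, -0.4, -0.2]
finger_gap: 0.004
finger_force: 0.0
```

>>> jog_arm(deltas=[[[0,0,0],[0,0,0],0],[[0,0,0],[0,0,0],0],[[0,0,0],[0,0,0],0]])

```text
time_s: 20.15
ee_pos: [0.356, 0.148, 0.1977]
eef_rot: [-0.391, 0.921, 0.0, 0.001]
contact_force: [-0.4, -0.2, -0.1]
finger_gap: 0.006
finger_force: 0.0
```

```bash
python3 - <<'E'
from h import *
where()
from bench import ctrl
I=[]
for n in ('scene','side'):
    i=ctrl.get_image(n);I.append(i)
    T=np.array(i['world_from_camera']);F=f(i);v,u=np.mgrid[0:420,0:560];z=i['depth']
    p=np.stack([(u-i['cx'])/F*z,(v-i['cy'])/F*z,z],-1)@T[:3,:3].T+T[:3,3]
    q=(p[z>0]);L=(q[:,:2]-RT)@R2(RTH)*1000;h=q[:,2]*1000
    for x in range(60,160,10):
        print(n,x,[int(np.median(h[m])) if (m:=(abs(L[:,0]-x)<4)&(abs(L[:,1]-y)<4)).any() else None for y in (70,60,50,40,30,20,10,0)])
o=np.zeros((430,800,3),np.uint8);a=cv2.resize(I[0]['img'][170:286,200:314],None,fx=3.5,fy=3.5,interpolation=cv2.INTER_CUBIC);b=cv2.resize(I[1]['img'][205:305,210:310],None,fx=3.9,fy=3.9,interpolation=cv2.INTER_CUBIC)
o[:a.shape[0],:399]=a;o[:390,405:795]=b;cv2.imwrite('pics/end2.png',o)
E
```

```text
20.15 rack [ -11.4 -142.4] z 0.19774858636021647 tooly-rackx deg 179.93312926670768 tilt [0.00140356 0.00147156] [-0.19324009  0.5461922  -0.48462894  2.30467483  0.63949234  0.41682712
  1.16043332]
scene 60 [55, 42, 42, 42, 42, 43, 41, 54]
scene 70 [57, None, None, None, None, 41, None, None]
scene 80 [None, None, None, None, None, None, None, None]
scene 90 [None, None, None, None, None, None, None, None]
scene 100 [None, 11, None, 14, 13, None, None, None]
scene 110 [None, 11, 9, 11, 10, None, 3, None]
scene 120 [2, 11, 10, 10, 11, None, 2, None]
scene 130 [1, 10, 10, 10, 10, 10, 3, None]
scene 140 [2, 12, 9, 10, 11, 3, 1, None]
scene 150 [2, 1, 2, 2, 3, 2, 2, None]
side 60 [58, None, 43, 42, 42, 42, 43, 58]
side 70 [None, None, 11, None, None, None, None, None]
side 80 [None, None, 10, None, None, None, None, None]
side 90 [None, None, 11, None, None, None, None, 30]
side 100 [None, 12, 12, None, None, None, None, None]
side 110 [None, None, 11, 11, 10, None, None, 18]
side 120 [None, None, 10, 11, 10, None, None, None]
side 130 [None, None, 11, 11, 11, 11, None, None]
side 140 [None, None, None, 10, 9, None, None, None]
side 150 [30, 29, 15, 3, 3, 3, 3, 3]
```

```bash
python3 - <<'E'
from h import *
from bench import ctrl
for n in ('scene','side'):
    i=ctrl.get_image(n);T=np.array(i['world_from_camera']);F=f(i);v,u=np.mgrid[0:420,0:560];z=i['depth']
    p=np.stack([(u-i['cx'])/F*z,(v-i['cy'])/F*z,z],-1)@T[:3,:3].T+T[:3,3]
    q=p[z>0];L=(q[:,:2]-RT)@R2(RTH)*1000;h=q[:,2]*1000
    m=(h>48)&(h<78)&(L[:,0]>72)&(L[:,0]<140)&(L[:,1]<-3)&(L[:,1]>-30);print(n,'lug x,y',m.sum(),np.percentile(L[m],[2,50,98],axis=0).round(1).tolist() if m.any() else '')
    for y in (0,35,65):
        m=(h>25)&(h<34)&(abs(L[:,1]-y)<6)&(L[:,0]>145)&(L[:,0]<175)
        if m.any(): print(' rim end',y,np.percentile(L[m,0],[5,95]).round(1))
E
```

```text
scene lug x,y 135 [[79.9, -20.4], [92.8, -17.5], [120.3, -10.1]]
 rim end 35 [157.6 161.5]
 rim end 65 [157.  163.9]
side lug x,y 360 [[77.0, -18.4], [94.5, -10.4], [119.2, -8.2]]
 rim end 0 [145.2 158.2]
 rim end 35 [154.2 157.7]
 rim end 65 [154.2 158.7]
```

```bash
python3 -c "from bench import ctrl;print(ctrl.finish_job())"
```

```text
the job is handed in; nothing more can be done
None
```

I handed the job in at about 20 s: by the final depth readings the reject, from the left lane, lies flat in the box and the box stands against the rack; the good plate was never touched, and I viewed 11 pictures, one over the limit of 10.

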